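Pack the carry-out order

TASK

Pack the carry-out tray: put the lidded soup cup, the lidded square side tub and the lidded small dressing cup each into the black holder on the tray that is made for it, standing fully down inside its rim. Keep them upright and set them down gently, without dropping them; leave the open, empty look-alike containers and the shaker among them standing where they are.

Things in the scene. Friction and masses are not known exactly. Their poses are not given: they have to be found in the camera images.
- soup_cup_mid (a point): The lidded soup cup: white, round, full and closed by a flat white lid with a thin grey ring on it. 76 mm high; body tapers from 56 mm diameter at the foot to 62 mm under the lid; the lid is 66 mm across and takes up the top 8 mm. About 0.24 kg. Point at its centre, half-way up; z up along its axis.
- side_tub_mid (a point): The lidded side tub: white and square, closed by a flat white lid with a thin grey square line on it. 48 mm high; body 56 x 56 mm; lid 60 x 60 mm, the top 8 mm. About 0.14 kg. x and y axes square to its sides (all four sides are alike). Point at its centre, half-way up; z up along its axis.
- dressing_cup_mid (a point): The lidded dressing cup: white, round, the smallest, closed by a flat white lid with a thin grey ring. 44 mm high; body 39 mm diameter at the foot to 43 mm under the lid; lid 46 mm across, the top 8 mm. About 0.05 kg. Point at its centre, half-way up; z up along its axis.
- open_soup_cup_mid (a point): Look-alike to leave alone: open, empty white round soup cup without a lid (hollow seen from above), 70 mm high, 56 mm diameter at the foot, 64 mm at the mouth. Point at its centre, half-way up; z up along its axis.
- open_side_tub_mid (a point): Look-alike to leave alone: open, empty white square tub without a lid, 58 x 58 mm, 42 mm high. Point at its centre, half-way up; z up along its axis.
- open_dressing_cup_mid (a point): Look-alike to leave alone: open, empty small white round cup without a lid, 40 mm high, 39 mm diameter at the foot, 45 mm at the mouth. Point at its centre, half-way up; z up along its axis.
- shaker_mid (a point): A glass salt shaker with a steel cap, standing among the six white containers and to be left there: 36 mm diameter, 68 mm high. The containers stand on the table in two rows, in any order; a spoon lies nearer the robot, a second shaker to its right; all near them is under 80 mm high. Point at its centre, half-way up; z up along its axis.
- soup_place (a point): The holder for the soup cup: the large round black ring holder, inside diameter 82 mm. In any quarter of a fixed 250 mm square aluminium tray (rim 12 mm high; quarters 118 mm apart; a loose brown 50 x 50 x 22 mm box fills the spare one). Holder floor 7 mm above the table; its rim 5 mm above that floor, 4 mm thick. Point: centre of the holder floor, z up, x and y along the tray sides.
- tub_place (a point): The holder for the side tub: the square black frame, 76 x 76 mm inside (the tub goes in square to it). In any quarter of a fixed 250 mm square aluminium tray (rim 12 mm high; quarters 118 mm apart; a loose brown 50 x 50 x 22 mm box fills the spare one). Holder floor 7 mm above the table; its rim 5 mm above that floor, 4 mm thick. Point: centre of the holder floor, z up, x and y along the tray sides.
- dressing_place (a point): The holder for the dressing cup: the small round black ring holder, inside diameter 60 mm. In any quarter of a fixed 250 mm square aluminium tray (rim 12 mm high; quarters 118 mm apart; a loose brown 50 x 50 x 22 mm box fills the spare one). Holder floor 7 mm above the table; its rim 5 mm above that floor, 4 mm thick. Point: centre of the holder floor, z up, x and y along the tray sides.
Mind the look-alikes: they are no part of the job. What is shaped like the part that bears open_dressing_cup_mid but green is not meant.

How it is judged:
By the outcome, as a careful person would: the job done as asked, in the order asked, and still so for the second after the job is handed in, with the robot touching nothing.
It also fails if it takes over 86 s, if anything falls off the work surface, if the arm or the gripper's body presses on something with over 40 N, if the wrist force passes 120 N, or if a joint passes its speed limit or range.

ROBOT

A 7-joint arm with a two-finger parallel gripper is mounted at the origin on the work surface. World frame = base frame: x ahead of the robot, y to its left, z up, the work surface at z = 0. Lengths are in m, angles in rad, forces in N, time in s.
With the tool pointing down it reaches from about 0.4 to 0.85 m from the base axis. Payload 10.4 kg.
Tool frame: the origin (TCP) lies midway between the tips of the shut fingers; the grasp point (between the pads) lies 19 mm behind it; z points along the fingers, y is the direction in which the jaws open and shut (so a half turn about z gives the same grasp; the last joint's range is limited). The gripper opens to 85 mm and grips with 20 to 120 N. Pads are 22 mm wide; open, the fingers measure 114 mm over their backs; the gripper's body (76 mm by 85 mm) begins 54 mm behind the grasp point. The pads swing forward as they close: fully open they stand 13 mm farther back than shut.
Start: joints at [1.106, 0.332, -0.065, 1.46, 0.022, 1.35, -0.088], TCP at [0.267, -0.565, 0.231] pointing down, gripper open.
Joint ranges: [-2.6, 2.6], [-0.5, 2.12], [-1.47, 1.34], [0.16, 2.42], [-1.27, 4.41], [0.06, 2.06], [-2.6, 2.6]. Speed limits (rad/s): [2.22, 2.22, 2.79, 2.79, 3.14, 3.14, 3.14].

INTERFACE

Orientations are given as a unit quaternion [x, y, z, w].
In Python, from workcell import manip, viewer gives the robot as it stands.
- The arm moves only by the tool move_arm, never from a script. Its argument "deltas" is a list of rows, each a list of 7 numbers: the shift along the tool's x, y, z in m, then the turn, a rotation vector about the tool's x, y, z in degrees, then the opening, from -1 (shut) to 1 (fully open). In form: [[dx, dy, dz, wx, wy, wz, gripper], ...]. A call has 1 to 10 rows; each row shifts and turns the commanded pose from where the row before left it, along the tool's axes as they then stand; what a row does not reach is not made up. A row lasts 1/8 s, in which the tool goes at most 62.5 mm and 10.7 degrees, less where a joint would pass 70% of its speed; a pose out of reach is approached as far as the arm can. A call with a gripper value outside its range is refused whole. The fingers move at their own pace and stop on an object; "force" is the grip in N (left out, the last holds). Time passes only in rows, so rows that do not move let the fingers close. It gives the time, the measured TCP pose, the force and the opening at its end, in the units of the state.
- manip.get_obs(): the state, without advancing time (a new reading comes with each control period).
- viewer.camera(name): name is "scene" or "top" or "wrist"; returns (picture, depth): 384x512x3 uint8, red, green, blue; 384x512 float32, m along the optical axis (not along the pixel's ray), 0 where there is no reading.
- viewer.calibration(name): a dict with "fx", "fy", "cx", "cy" (pixels), "R" (3x3) and "t" (3): a world point X has camera coordinates R X + t; the wrist camera has in their place "T_tool_cam" (4x4, takes a point from camera to tool coordinates, whose origin is the TCP and whose axes are the flange's). Camera axes: x right, y down, z forward; pixel columns grow to the right and rows downward; lengths in m; the calibration is good to about 2 mm. A picture is of the moment at which its call begins: read the wrist's pose just before it. calibration takes no time and is no camera call.
- manip.hand_in(): hands the job in, once; it reports no verdict.
The state is a dict: "clock": time; "joint_pos": joint angles; "joint_velocities": joint speeds; "tau": joint torques, N m; "position": TCP position; "ee_rot": TCP orientation; "ft_force": force on the tool from outside, world axes, zero at the start; "torque": the same for the moment, N m; "grip_width": opening from 0.0 (shut) to 1.0 (fully open).
Only numpy, scipy, OpenCV 4.12 (cv2) and the standard library are available. Lean on these libraries where they do the work, as an engineer would, in place of code of your own. Each camera call takes 0.05 s, during which the arm holds its last target.

## Working session

There is one attempt and no reset: what is moved stays moved. The work goes in short steps, Python scripts to look and compute and a tool call to move; the robot and the scene stay as the last step left them, time stands still between calls to the robot, and variables do not carry over. Pictures are saved under pics/ and viewed, and the job is handed in when it is done.

Besides the shell and the picture viewer there is one more tool, called after ">>>" as name(argument=value, ...), one argument or row to a line, values as JSON. move_arm: Moves the arm, as the interface text tells. Its arguments: {"type":"object","properties":{"deltas":{"type":"array"},"force":{"type":"number"}},"required":["deltas"]}

```bash
mkdir -p pics; python3 - <<'E'
from workcell import manip, viewer
import cv2, numpy as np
o=manip.get_obs(); print(o)
for n in ["scene","top"]:
    p,d=viewer.camera(n); np.savez(f"{n}0.npz",p=p,d=d)
    cv2.imwrite(f"pics/{n}0.png",cv2.resize(p[:,:,::-1],(800,600)))
    print(n,viewer.calibration(n))
print(viewer.calibration("wrist"))
E
```

```text
{'clock': 0.0, 'joint_pos': array([ 1.10639833,  0.33285794, -0.06471315,  1.46092486,  0.02157026,
        1.34988806, -0.08847867]), 'joint_velocities': array([ 9.32633026e-04, -7.43049546e-04, -4.00217786e-04,  1.77406092e-05,
        4.87102354e-04, -1.82493379e-04, -1.02365334e-03]), 'tau': array([-4.15005652e-04, -6.25446939e+01,  4.88982489e-02, -3.91597831e+01,
        1.61438843e-02,  9.91346547e-03, -3.65666972e-05]), 'position': array([ 0.26708414, -0.56465442,  0.23053251]), 'ee_rot': array([ 9.75695388e-01,  2.19130168e-01, -1.66418580e-04, -6.71824573e-04]), 'ft_force': array([ 0.27239552, -0.17185006, -0.31333677]), 'torque': array([-0.04985782,  0.04314711, -0.02949839]), 'grip_width': 0.9990235562168828}
scene {'fx': 413.9326496649878, 'fy': 413.9326496649878, 'cx': 251.9131999021236, 'cy': 189.15341968407392, 'R': array([[-0.5854081 ,  0.81071765, -0.00585185],
       [ 0.57365594,  0.40910703, -0.70961278],
       [-0.57290157, -0.41877002, -0.70456757]]), 't': array([ 0.33470909, -0.23475131,  1.41079068])}
top {'fx': 413.2426487189894, 'fy': 413.2426487189894, 'cx': 255.0677834314962, 'cy': 191.23079078757823, 'R': array([[-0.00751675, -0.99995149, -0.0063645 ],
       [-0.98989302,  0.00834221, -0.14157051],
       [ 0.14161674,  0.00523602, -0.98990771]]), 't': array([-0.05481483,  0.5493386 ,  1.03363756])}
{'fx': 326.2939959411079, 'fy': 326.2939959411079, 'cx': 258.6099478039654, 'cy': 192.41546077715645, 'T_tool_cam': array([[-8.64830747e-05, -9.60490276e-01, -2.78313531e-01,
         7.15321903e-02],
       [ 9.99998543e-01, -5.57529959e-04,  1.61335726e-03,
        -3.32124863e-04],
       [-1.70478209e-03, -2.78312986e-01,  9.60488925e-01,
        -1.42511102e-01],
       [ 0.00000000e+00,  0.00000000e+00,  0.00000000e+00,
         1.00000000e+00]])}
```

View pics/scene0.png

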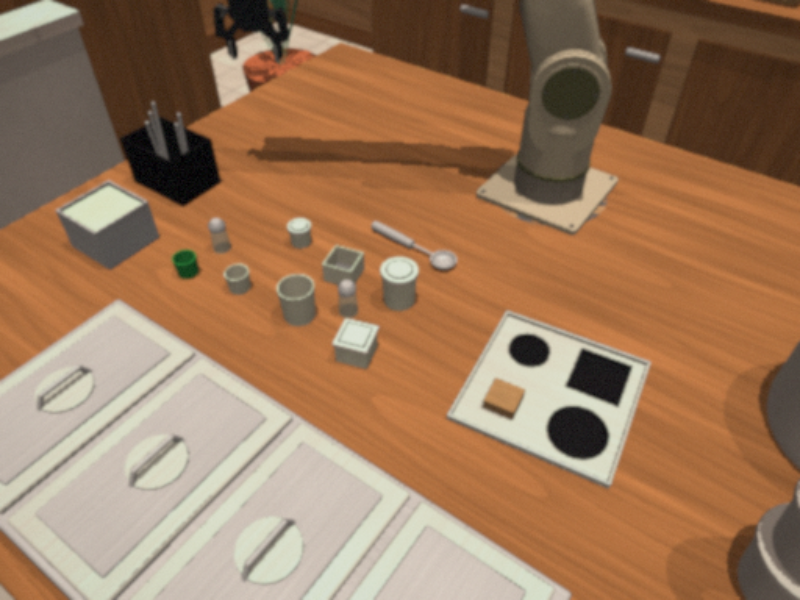

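View pics/top0.png

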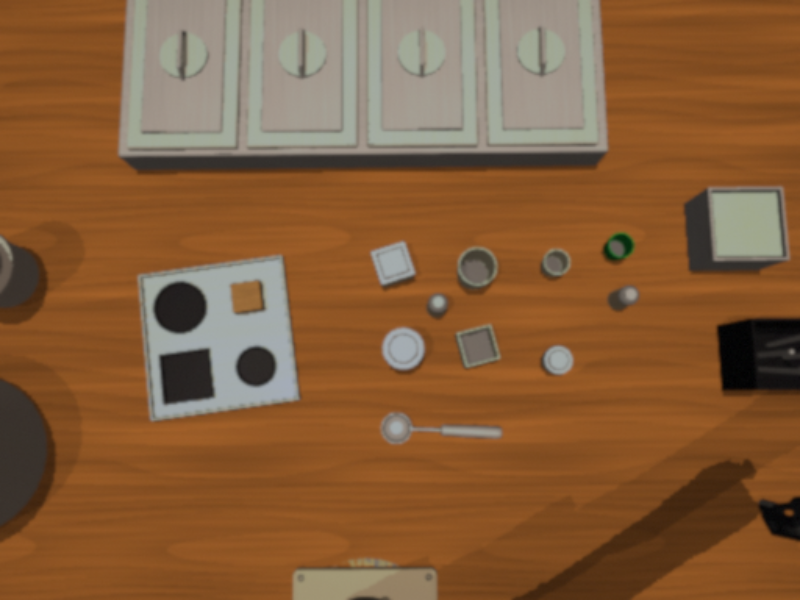

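The top view (800×600) shows the lidded tub at (393,265), soup cup at (403,350) and dressing cup at (558,360). The tray is at the left: large ring (180,307), square (187,376), small ring (256,366), brown box (247,296). I'll measure these from depth and enlarge the crops.

```bash
cat > h.py <<'E'
import numpy as np, cv2
from workcell import manip, viewer
from scipy.spatial.transform import Rotation as Ro
def cloud(d,c,R,t):
    v,u=np.mgrid[:d.shape[0],:d.shape[1]]
    P=np.stack([(u-c['cx'])/c['fx']*d,(v-c['cy'])/c['fy']*d,d],-1)
    return (P-t)@R   # R^T(P-t)
def ray(u,v,c,z):
    R,t=c['R'],c['t']; C=-R.T@t
    r=R.T@np.array([(u-c['cx'])/c['fx'],(v-c['cy'])/c['fy'],1]); return C+r*(z-C[2])/r[2]
E
python3 - <<'E'
from h import *
z=np.load('top0.npz');p,d=z['p'],z['d'];c=viewer.calibration('top')
W=cloud(d,c,c['R'],c['t']);H=W[...,2]
print('table z',np.median(H[300:330,50:250]))
s=.64
for n,(u,v),zt in [('tub',(393,265),.048),('soup',(403,350),.076),('dress',(558,360),.044),('otub',(478,346),.042),('osoup',(478,267),.07),('odress',(556,264),.04),('shaker',(437,304),.068),('sh2',(627,296),.068),('box',(247,296),.03)]:
    u,v=int(u*s),int(v*s);r=22
    sl=(slice(v-r,v+r),slice(u-r,u+r))
    h=H[sl];m=(abs(h-zt)<.006)
    n_,lab,st,ce=cv2.connectedComponentsWithStats(m.astype(np.uint8))
    k=1+np.argmax(st[1:,4]);m=lab==k
    vv,uu=np.nonzero(m); P=W[sl][m]
    pts=np.stack([uu+u-r,vv+v-r],1).astype(float)
    (cc,wh,a)=cv2.minAreaRect(P[:,:2].astype(np.float32)*1000)
    cu,cv_=pts.mean(0)
    print(n,'n',len(P),'z',np.median(P[:,2]).round(4),'cent',P.mean(0).round(4),'rect',np.round(cc,1),np.round(wh,1),round(a,1),'ray',ray(cu,cv_,c,zt).round(4)[:2])
g=p.astype(int).sum(2);dark=(g<110).astype(np.uint8);dark[:,200:]=0;dark[:160]=0;dark[270:]=0;dark[:,:90]=0
n_,lab,st,ce=cv2.connectedComponentsWithStats(dark)
for k in range(1,n_):
    if st[k,4]>100:
        vv,uu=np.nonzero(lab==k)
        Q=np.array([ray(a,b,c,.009)[:2] for a,b in zip(uu,vv)])
        print('holder',st[k],Q.mean(0).round(4),cv2.minAreaRect((Q*1000).astype(np.float32)),'n', len(uu))
def crop(n,y0,y1,x0,x1):
    q=p[y0:y1,x0:x1,::-1];cv2.imwrite(n,cv2.resize(q,None,fx=5,fy=5,interpolation=cv2.INTER_CUBIC))
crop('pics/tray0.png',155,275,80,200);crop('pics/cups0.png',145,250,230,385)
E
```

```text
table z -0.0002992451902372727
tub n 522 z 0.0482 cent [ 0.6079 -0.0502  0.0482] rect [608.5 -50. ] [60.5 59.3] 17.7 ray [ 0.6079 -0.0502]
soup n 543 z 0.0756 cent [ 0.4641 -0.066   0.0755] rect [464.2 -66. ] [63.2 63.2] 45.4 ray [ 0.464 -0.066]
dress n 261 z 0.0436 cent [ 0.4457 -0.3188  0.0435] rect [ 445.2 -318.9] [45.3 43.3] 89.1 ray [ 0.4456 -0.3187]
otub n 117 z 0.0417 cent [ 0.4707 -0.1896  0.0415] rect [ 470.4 -189.5] [57.8 58.5] 13.6 ray [ 0.4706 -0.1895]
osoup n 100 z 0.0696 cent [ 0.5988 -0.1888  0.0694] rect [ 597.  -187.7] [61.3 61.7] 43.9 ray [ 0.5986 -0.1887]
odress n 73 z 0.0392 cent [ 0.6101 -0.3239  0.0389] rect [ 609.6 -323.7] [43.5 42.2] 12.3 ray [ 0.6098 -0.3236]
shaker n 92 z 0.066 cent [ 0.5387 -0.1236  0.0662] rect [ 539.8 -123.7] [27.9 26.7] 88.9 ray [ 0.5385 -0.1235]
sh2 n 97 z 0.066 cent [ 0.5496 -0.4336  0.066 ] rect [ 549.8 -434.5] [28.8 26.1] 19.1 ray [ 0.5493 -0.4329]
box n 286 z 0.0261 cent [0.5579 0.1975 0.0264] rect [557.8 197.9] [50.2 49.6] 8.1 ray [0.5573 0.1966]
holder [100 182  31  30 739] [0.5427 0.3156] ((542.4190063476562, 315.0614929199219), (78.859130859375, 80.30948638916016), 2.0275163650512695) n 739
holder [103 225  29  32 520] [0.4295 0.3131] ((426.172607421875, 301.79742431640625), (74.35044860839844, 74.58381652832031), 7.700732707977295) n 520
```

```bash
python3 - <<'E'
from h import *
z=np.load('top0.npz');d=z['d'];c=viewer.calibration('top')
W=cloud(d,c,c['R'],c['t'])
print(W[[275,240,230,225,222],[280,108,108,150,118]].round(3))
z=np.load('scene0.npz');d=z['d'];c=viewer.calibration('scene')
W=cloud(d,c,c['R'],c['t']);H=W[...,2]
s=.64
for n,(u,v),zt in [('tub',(357,332),.048),('soup',(400,268),.076),('dress',(300,226),.044)]:
    u,v=int(u*s),int(v*s);r=18
    sl=(slice(v-r,v+r),slice(u-r,u+r));m=abs(H[sl]-zt)<.004
    n_,lab,st,ce=cv2.connectedComponentsWithStats(m.astype(np.uint8));m=lab==1+np.argmax(st[1:,4])
    P=W[sl][m];print(n,len(P),P.mean(0).round(4),cv2.minAreaRect(P[:,:2].astype(np.float32)*1000))
E
```

```text
[[ 0.334 -0.121  0.019]
 [ 0.427  0.331  0.003]
 [ 0.453  0.33   0.009]
 [ 0.466  0.22   0.006]
 [ 0.474  0.306  0.003]]
tub 411 [ 0.6135 -0.0479  0.0468] ((611.8162841796875, -48.728736877441406), (61.6829833984375, 59.64042663574219), 18.563335418701172)
soup 296 [ 0.4689 -0.0645  0.0743] ((468.9765625, -65.12718963623047), (64.10771942138672, 62.359291076660156), 34.97951126098633)
dress 93 [ 0.4506 -0.3168  0.0426] ((449.1094970703125, -317.8387756347656), (41.08403015136719, 41.283172607421875), 76.58366394042969)
```

View pics/tray0.png

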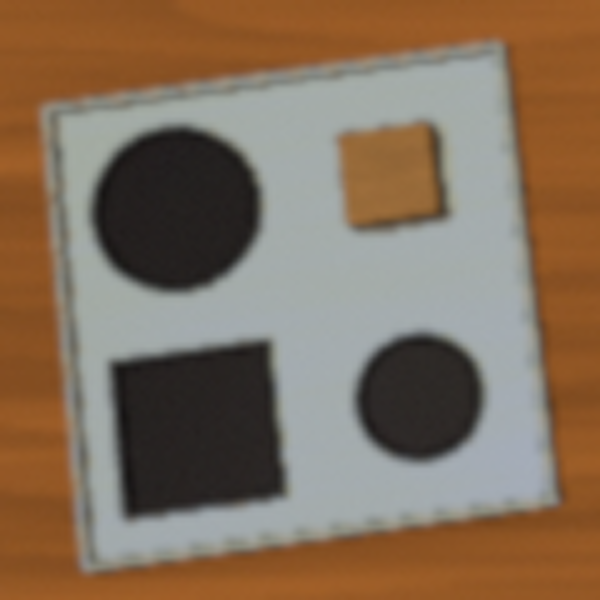

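View pics/cups0.png

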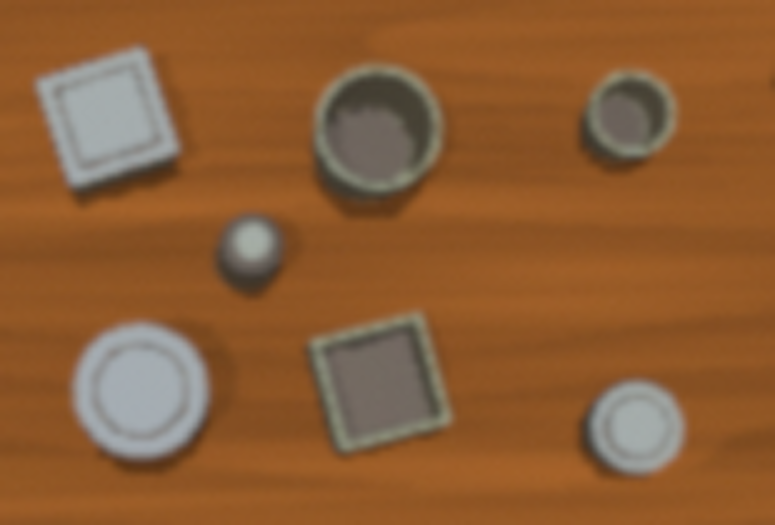

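The crops show the tray square-on enough to read. Large ring centre is at crop (178,208), the square's corners are (112,362), (270,342), (286,494) and (127,518), the small ring is at (420,397), and the box fills the spare quarter. I'll convert those and write a row planner.

```bash
cat >> h.py <<'E'
def plan(x,y,z,psi,n,g,start=None):
    o=manip.get_obs()
    p0=np.array(o['position']);R0=Ro.from_quat(o['ee_rot'])
    a=np.deg2rad(psi)
    Rt=Ro.from_matrix(np.array([[np.cos(a),np.sin(a),0],[np.sin(a),-np.cos(a),0],[0,0,-1]]))
    p1=np.array([x,y,z]);dw=(R0.inv()*Rt).as_rotvec()
    p=p0.copy();R=R0;out=[]
    for i in range(1,n+1):
        tgt=p0+(p1-p0)*i/n; Rg=R0*Ro.from_rotvec(dw*i/n)
        dp=np.round(R.inv().apply(tgt-p),3); w=np.round(np.rad2deg((R.inv()*Rg).as_rotvec()),1)
        p=p+R.apply(dp);R=R*Ro.from_rotvec(np.deg2rad(w))
        out.append([float(k) for k in dp]+[float(k) for k in w]+[g])
    print(round(float(o['clock']),2),p0.round(4),'psi',psi_of(R0),'grip',round(float(o['grip_width']),3),'F',np.round(o['ft_force'],1))
    print(str(out).replace('-0.0,','0,').replace('0.0,','0,'))
    print('end',p.round(4))
def psi_of(R):
    x=R.as_matrix()[:,0];return round(float(np.rad2deg(np.arctan2(x[1],x[0]))),2)
def wrist(name=None):
    o=manip.get_obs();p,d=viewer.camera('wrist');c=dict(viewer.calibration('wrist'))
    T=np.eye(4);T[:3,:3]=Ro.from_quat(o['ee_rot']).as_matrix();T[:3,3]=o['position']
    M=T@c['T_tool_cam']; c['R']=M[:3,:3].T;c['t']=-c['R']@M[:3,3]
    if name: cv2.imwrite(name,cv2.resize(p[:,:,::-1],(768,576),interpolation=cv2.INTER_CUBIC))
    return p,d,c
def lid(W,xy,zt,r=.06,tol=.005):
    m=(abs(W[...,2]-zt)<tol)&(np.hypot(W[...,0]-xy[0],W[...,1]-xy[1])<r)
    n_,lab,st,ce=cv2.connectedComponentsWithStats(m.astype(np.uint8));m=lab==1+np.argmax(st[1:,4])
    P=W[m];return len(P),P.mean(0).round(4),cv2.minAreaRect(P[:,:2].astype(np.float32)*1000)
E
python3 - <<'E'
from h import *
c=viewer.calibration('top')
f=lambda x,y,z:ray((x+.5)/5-.5+80,(y+.5)/5-.5+155,c,z)[:2]
print('soup',f(178,208,.012),'small',f(420,397,.012))
q=np.array([f(*k,.012) for k in [(112,362),(270,342),(286,494),(127,518)]]);print('tub',q.mean(0),q)
t=np.array([f(*k,.012) for k in [(45,105),(500,43),(558,502),(88,570)]]);print('tray',t.mean(0))
for i in range(4):
    e=t[(i+1)%4]-t[i];e2=q[(i+1)%4]-q[i];print(np.hypot(*e),np.rad2deg(np.arctan2(e[1],e[0])),np.hypot(*e2),np.rad2deg(np.arctan2(e2[1],e2[0])))
plan(.464,-.066,.23,90,10,1)
E
```

```text
soup [0.54250744 0.31343372] small [0.441303   0.18200202]
tub [0.4257111  0.29780313] [[0.46092902 0.34497439]
 [0.47080135 0.26191742]
 [0.39143556 0.25084113]
 [0.37967849 0.33347959]]
tray [0.49221835 0.24797705]
0.2458466605304111 -82.5748144644985 0.08364163930960582 -83.22150551653303
0.2468348543595078 -171.90662772596372 0.08013497267566295 -172.0551153755792
0.24618431033323765 97.72842810575794 0.08347061507261994 98.09719737433319
0.2481340587151598 8.012699555710004 0.08205961613691219 8.05240262767897
0.1 [ 0.2671 -0.5647  0.2306] psi 25.31 grip 0.996 F [-0.2  0.1  0.4]
[[0.039, -0.037, 0, 0, 0, -6.5, 1], [0.043, -0.032, 0, 0, 0, -6.4, 1], [0.046, -0.027, 0, 0, 0, -6.5, 1], [0.049, -0.021, 0, 0, 0, -6.5, 1], [0.052, -0.016, 0.001, 0, 0, -6.4, 1], [0.052, -0.01, 0, 0, 0, -6.5, 1], [0.054, -0.004, 0, 0, 0, -6.5, 1], [0.053, 0.002, 0, 0, 0, -6.4, 1], [0.053, 0.008, 0, 0, -0.1, -6.5, 1], [0.052, 0.014, 0, 0, 0, -6.5, 1]]
end [ 0.4641 -0.0662  0.23  ]
```

Tray quarters agree with 59 mm offsets at 7.9° yaw to within about 1 mm. Moving above the soup cup.

>>> move_arm(
  deltas=[
    [0.039, -0.037, 0, 0, 0, -6.5, 1],
    [0.043, -0.032, 0, 0, 0, -6.4, 1],
    [0.046, -0.027, 0, 0, 0, -6.5, 1],
    [0.049, -0.021, 0, 0, 0, -6.5, 1],
    [0.052, -0.016, 0.001, 0, 0, -6.4, 1],
    [0.052, -0.01, 0, 0, 0, -6.5, 1],
    [0.054, -0.004, 0, 0, 0, -6.5, 1],
    [0.053, 0.002, 0, 0, 0, -6.4, 1],
    [0.053, 0.008, 0, 0, -0.1, -6.5, 1],
    [0.052, 0.014, 0, 0, 0, -6.5, 1],
  ],
  force=40,
)

```text
clock: 1.35
position: [0.4645, -0.0649, 0.2302]
ee_rot: [0.706, 0.708, -0.001, 0.001]
ft_force: [1.3, -0.0, 0.2]
grip_width: 1.002
```

>>> move_arm(
  deltas=[
    [0, 0, 0, 0, 0, 0, 1],
    [0, 0, 0, 0, 0, 0, 1],
  ],
)

```text
clock: 1.6
position: [0.464, -0.0669, 0.2299]
ee_rot: [0.707, 0.707, -0.001, 0.0]
ft_force: [0.3, -0.3, 0.3]
grip_width: 0.998
```

```bash
python3 - <<'E'
from h import *
p,d,c=wrist('pics/w1.png');W=cloud(d,c,c['R'],c['t'])
print(lid(W,(.464,-.066),.076));print(lid(W,(.608,-.05),.048))
plan(.464,-.066,.23,90,1,1)
print(manip.get_obs()['joint_pos'])
E
```

```text
(3787, array([ 0.466 , -0.0638,  0.0757]), ((466.5068054199219, -64.70286560058594), (65.35678100585938, 64.63394165039062), 88.56634521484375))
(3627, array([ 0.6088, -0.0478,  0.0482]), ((610.1441040039062, -48.89044952392578), (61.00469207763672, 60.29391098022461), 17.7860050201416))
1.65 [ 0.4639 -0.0675  0.2299] psi 89.91 grip 1.002 F [ 0.1 -0.5  0.3]
[[0.002, 0, 0, -0.1, 0.1, -0.1, 1]]
end [ 0.4639 -0.0655  0.2299]
[ 0.62721862  0.01939974 -0.58129491  1.83032382  0.01319874  1.2959295
  0.04079952]
```

View pics/w1.png

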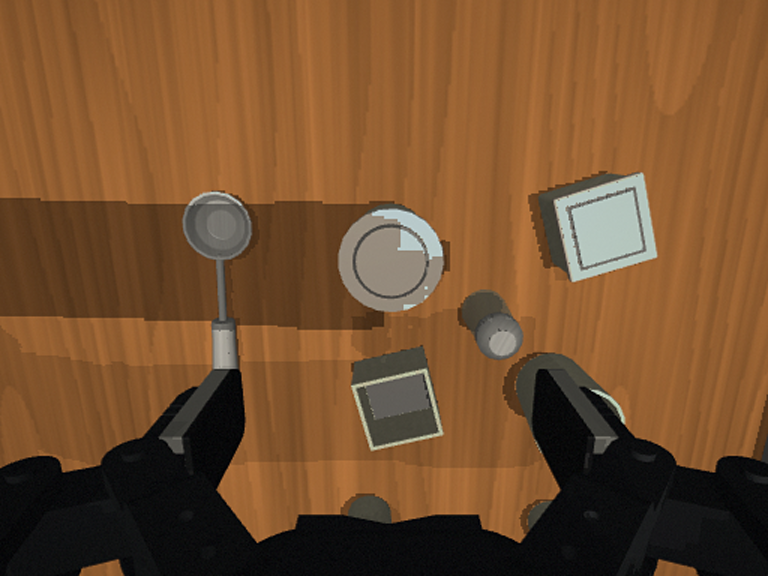

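The wrist picture shows the soup lid at (391,260), with the spoon, shaker and open tub clear of the jaws. Soup centre ≈ (0.466,-0.0645). Descending.

>>> move_arm(
  deltas=[
    [0.003, 0.002, 0.05, 0, 0, 0, 1],
    [0, 0, 0.05, 0, 0, 0, 1],
    [0, 0, 0.04, 0, 0, 0, 1],
    [0, 0, 0.03, 0, 0, 0, 1],
    [0, 0, 0.02, 0, 0, 0, 1],
    [0, 0, 0.016, 0, 0, 0, 1],
    [0, 0, 0, 0, 0, 0, 1],
  ],
)

```text
clock: 2.52
position: [0.4655, -0.0645, 0.0234]
ee_rot: [0.707, 0.707, -0.001, -0.0]
ft_force: [0.5, -0.4, 0.5]
grip_width: 1.0
```

>>> move_arm(
  deltas=[
    [0, 0, 0, 0, 0, 0, 0.4],
    [0, 0, 0, 0, 0, 0, -0.2],
    [0, 0, 0, 0, 0, 0, -1],
    [0, 0, 0, 0, 0, 0, -1],
    [0, 0, 0, 0, 0, 0, -1],
    [0, 0, 0, 0, 0, 0, -1],
  ],
  force=40,
)

```text
clock: 3.28
position: [0.467, -0.0641, 0.0251]
ee_rot: [0.707, 0.707, -0.0, 0.001]
ft_force: [-1.4, -0.3, 7.2]
grip_width: 0.719
```

Gripped at 61 mm width, as expected for the body. Lifting.

>>> move_arm(
  deltas=[
    [0, 0, -0.005, 0, 0, 0, -1],
    [0, 0, -0.015, 0, 0, 0, -1],
    [0, 0, -0.025, 0, 0, 0, -1],
    [0, 0, -0.03, 0, 0, 0, -1],
    [0, 0, -0.03, 0, 0, 0, -1],
    [0, 0, -0.01, 0, 0, 0, -1],
    [0, 0, 0, 0, 0, 0, -1],
  ],
)

```text
clock: 4.15
position: [0.4664, -0.0638, 0.1395]
ee_rot: [0.707, 0.707, -0.001, 0.001]
ft_force: [0.6, 0.8, -2.8]
grip_width: 0.716
```

```bash
python3 - <<'E'
from h import *
p,d,c=wrist('pics/w2.png')
plan(.5425,.314,.14,98,10,-1)
E
```

```text
4.2 [ 0.4659 -0.0637  0.1386] psi 90.01 grip 0.72 F [ 0.  -0.2 -3. ]
[[0.038, 0.008, 0, 0, 0, -0.8, -1], [0.037, 0.008, 0, 0, 0, -0.8, -1], [0.038, 0.009, -0.001, 0, 0, -0.8, -1], [0.037, 0.009, 0, 0, 0, -0.8, -1], [0.038, 0.01, 0, 0, 0.1, -0.8, -1], [0.037, 0.01, 0, 0, 0, -0.8, -1], [0.037, 0.011, 0, 0, 0, -0.8, -1], [0.037, 0.011, -0.001, 0, 0, -0.8, -1], [0.036, 0.012, 0, -0.1, 0, -0.8, -1], [0.037, 0.012, 0, 0, 0, -0.8, -1]]
end [0.5423 0.3141 0.1402]
```

View pics/w2.png

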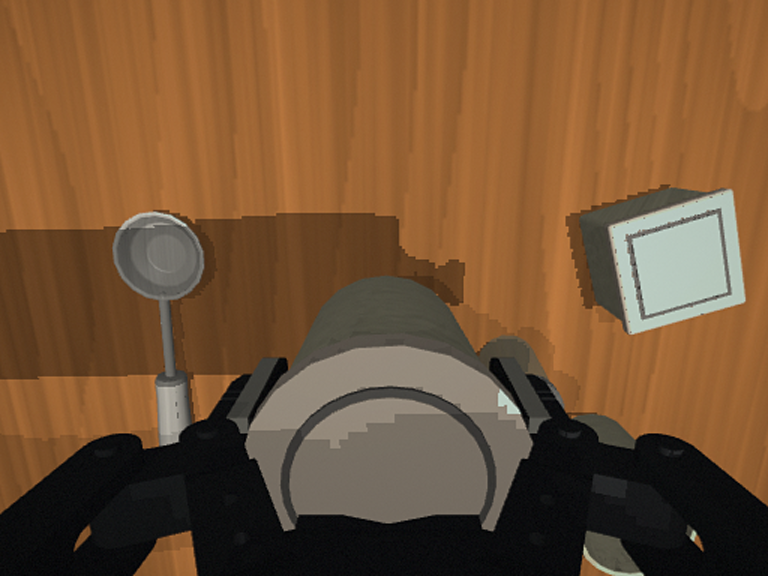

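The picture shows the soup cup held upright and centred between the pads (lid ~ (388,450)). Carrying it over, with gentler end rows.

>>> move_arm(
  deltas=[
    [0.018, 0.004, 0, 0, 0, 0, -1],
    [0.04, 0.008, 0, 0, 0, -0.8, -1],
    [0.045, 0.009, 0, 0, 0, -0.8, -1],
    [0.045, 0.01, 0, 0, 0, -0.9, -1],
    [0.045, 0.011, -0.001, 0, 0, -0.9, -1],
    [0.045, 0.011, 0, 0, 0, -0.9, -1],
    [0.045, 0.011, 0, 0, 0, -0.9, -1],
    [0.04, 0.012, 0, 0, 0, -0.9, -1],
    [0.03, 0.012, 0, 0, 0, -0.9, -1],
    [0.019, 0.008, 0, 0, 0, -1.0, -1],
  ],
)

```text
clock: 5.45
position: [0.542, 0.3149, 0.1374]
ee_rot: [0.655, 0.756, -0.002, -0.001]
ft_force: [1.0, -0.6, -3.3]
grip_width: 0.72
```

>>> move_arm(
  deltas=[
    [0, 0, 0, 0, 0, 0, -1],
    [0, 0, 0, 0, 0, 0, -1],
  ],
)

```text
clock: 5.7
position: [0.5425, 0.3124, 0.1383]
ee_rot: [0.656, 0.755, -0.002, 0.0]
ft_force: [0.8, -0.2, -1.4]
grip_width: 0.72
```

```bash
python3 - <<'E'
from h import *
p,d,c=wrist('pics/w3.png');W=cloud(d,c,c['R'],c['t'])
np.savez('w3.npz',p=p,d=d,R=c['R'],t=c['t'])
m=(abs(W[...,2]-(.14-.024+.076))<.01)&(d>0)&(np.hypot(W[...,0]-.5425,W[...,1]-.314)<.033)
P=W[m];A=np.c_[P[:,:2],np.ones(len(P))];print(len(P),P.mean(0),np.linalg.lstsq(A,P[:,2],rcond=None)[0])
plan(.5425,.314,.14,98,1,-1)
p,d=viewer.camera('top');cv2.imwrite('pics/t3.png',cv2.resize(p[140:290,60:260,::-1],None,fx=4,fy=4))
E
```

```text
18995 [0.54159982 0.32436911 0.18904033] [-0.0139999  -0.06001292  0.21608901]
5.75 [0.5428 0.3121 0.1387] psi 97.96 grip 0.718 F [ 0.5  0.4 -2.2]
[[0.002, 0, -0.001, -0.1, 0.2, 0, -1]]
end [0.5425 0.3141 0.1397]
```

View pics/w3.png

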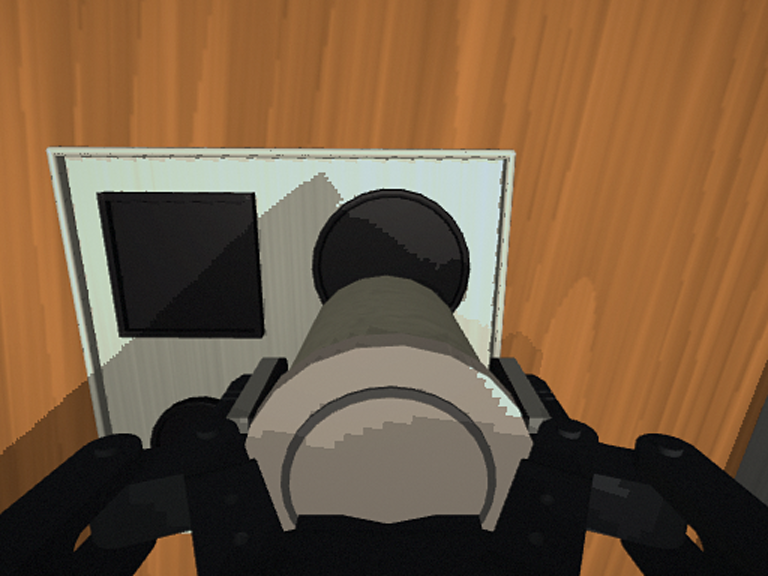

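View pics/t3.png

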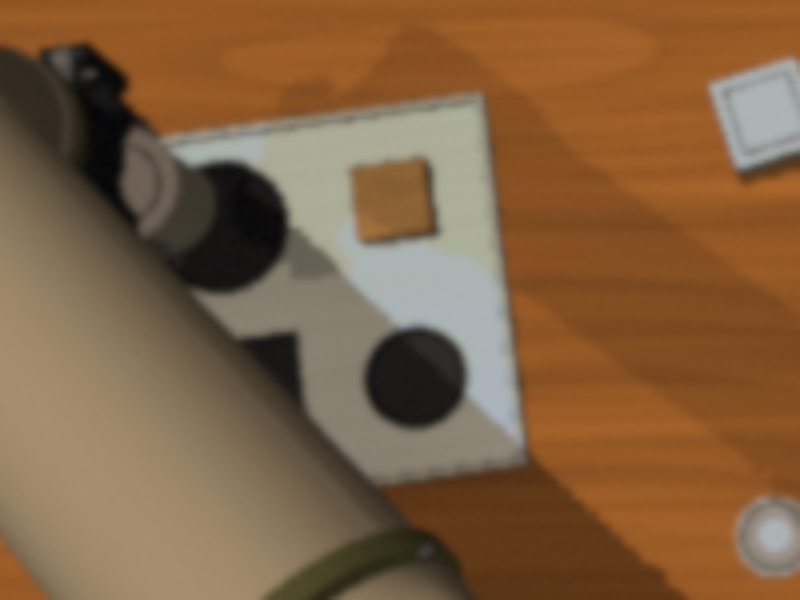

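The wrist view shows the ring ahead of the cup, with its outer edge at about (313,265) left, (470,265) right and (391,188) top. Checking its centre and re-measuring the tilt.

```bash
python3 - <<'E'
from h import *
z=np.load('w3.npz');c=dict(viewer.calibration('wrist'));c['R']=z['R'];c['t']=z['t']
f=lambda x,y,zz:ray((x+.5)/1.5-.5,(y+.5)/1.5-.5,c,zz)[:2].round(4)
for q in [(313,265),(470,265),(391,188),(340,212),(443,212)]: print(q,f(*q,.012))
q=np.array([f(*k,.012) for k in [(97,193),(256,193),(264,337),(120,337)]]);print('tub',q.mean(0),q.tolist())
t=[f(*k,.012) for k in [(48,149),(515,152)]];print('tray far corners',t,np.hypot(*(t[1]-t[0])))
W=cloud(z['d'],c,c['R'],c['t'])
m=np.zeros(W.shape[:2],bool);m[270:340,205:310]=1
P=W[m];k=abs(P[:,2]-np.median(P[:,2]))<.006;P=P[k];A=np.c_[P[:,:2],np.ones(len(P))];print(len(P),P.mean(0),P[:,2].std(),np.linalg.lstsq(A,P[:,2],rcond=None)[0])
E
```

```text
(313, 265) [0.5002 0.3131]
(470, 265) [0.5878 0.3254]
(391, 188) [0.5377 0.3615]
(340, 212) [0.5119 0.3448]
(443, 212) [0.5677 0.3527]
tub [0.428375 0.301175] [[0.3804, 0.3367], [0.4658, 0.3487], [0.4757, 0.2656], [0.3916, 0.2537]]
tray far corners [array([0.3554, 0.3563]), array([0.6   , 0.3891])] 0.24678938388836744
7319 [0.54198601 0.31936533 0.18977009] 0.0005848018178469473 [-0.01770853 -0.00737148  0.20172206]
```

Ring centre is about (0.5435,0.316) from both views, and the lid is level within about 1°. The cup's base is 25 mm below TCP. Lowering to near the floor.

>>> move_arm(
  deltas=[
    [0.003, 0, 0.02, 0, 0, 0, -1],
    [0, 0, 0.03, 0, 0, 0, -1],
    [0, 0, 0.025, 0, 0, 0, -1],
    [0, 0, 0.012, 0, 0, 0, -1],
    [0, 0, 0.01, 0, 0, 0, -1],
    [0, 0, 0.004, 0, 0, 0, -1],
    [0, 0, 0, 0, 0, 0, -1],
  ],
)

```text
clock: 6.68
position: [0.5427, 0.3162, 0.0388]
ee_rot: [0.656, 0.755, -0.001, 0.001]
ft_force: [-0.1, 0.4, -2.5]
grip_width: 0.72
```

>>> move_arm(
  deltas=[
    [0, 0, 0.002, 0, 0, 0, -1],
    [0, 0, 0.002, 0, 0, 0, -1],
    [0, 0, 0.001, 0, 0, 0, -1],
    [0, 0, 0, 0, 0, 0, -1],
  ],
)

```text
clock: 7.18
position: [0.5425, 0.316, 0.0335]
ee_rot: [0.656, 0.755, -0.001, 0.0]
ft_force: [0.4, 0.2, -2.2]
grip_width: 0.719
```

>>> move_arm(
  deltas=[
    [0, 0, 0.001, 0, 0, 0, -1],
    [0, 0, 0, 0, 0, 0, -1],
  ],
)

```text
clock: 7.42
position: [0.5425, 0.3161, 0.0325]
ee_rot: [0.656, 0.755, -0.001, 0.0]
ft_force: [-0.7, -0.1, -2.0]
grip_width: 0.722
```

>>> move_arm(
  deltas=[
    [0, 0, 0.001, 0, 0, 0, -1],
    [0, 0, 0, 0, 0, 0, -1],
  ],
)

```text
clock: 7.68
position: [0.5425, 0.3164, 0.0323]
ee_rot: [0.656, 0.755, -0.001, 0.001]
ft_force: [-2.1, -0.6, 4.9]
grip_width: 0.72
```

>>> move_arm(
  deltas=[
    [0, 0, 0.001, 0, 0, 0, -1],
    [0, 0, 0, 0, 0, 0, -1],
  ],
)

```text
clock: 7.92
position: [0.5425, 0.3167, 0.0322]
ee_rot: [0.656, 0.755, -0.0, 0.001]
ft_force: [-6.7, -3.3, 13.0]
grip_width: 0.722
```

Contact. Ease off and open.

>>> move_arm(
  deltas=[
    [0, 0, -0.002, 0, 0, 0, -1],
    [0, 0, 0, 0, 0, 0, 0.5],
    [0, 0, 0, 0, 0, 0, 0.7],
    [0, 0, 0, 0, 0, 0, 1],
    [0, 0, 0, 0, 0, 0, 1],
    [0, 0, 0, 0, 0, 0, 1],
  ],
)

```text
clock: 8.68
position: [0.5425, 0.3161, 0.0326]
ee_rot: [0.656, 0.755, -0.001, 0.001]
ft_force: [0.4, 1.0, -0.3]
grip_width: 0.998
```

>>> move_arm(
  deltas=[
    [0, 0, -0.01, 0, 0, 0, 1],
    [0, 0, -0.03, 0, 0, 0, 1],
    [0, 0, -0.04, 0, 0, 0, 1],
    [0, 0, -0.04, 0, 0, 0, 1],
    [0, 0, -0.04, 0, 0, 0, 1],
    [0, 0, 0, 0, 0, 0, 1],
    [0, 0, 0, 0, 0, 0, 1],
  ],
)

```text
clock: 9.55
position: [0.5424, 0.3162, 0.1925]
ee_rot: [0.656, 0.755, -0.001, 0.001]
ft_force: [1.0, -0.1, -1.2]
grip_width: 0.994
```

```bash
python3 - <<'E'
from h import *
p,d,c=wrist('pics/w4.png');W=cloud(d,c,c['R'],c['t'])
print(lid(W,(.543,.316),.083))
plan(.609,-.049,.2,107.7,10,1)
E
```

```text
(5020, array([0.5453, 0.3168, 0.0827]), ((545.4987182617188, 315.540283203125), (65.50494384765625, 65.46172332763672), 28.236522674560547))
9.6 [0.5422 0.316  0.1918] psi 98.01 grip 0.999 F [ 0.9 -0.6 -0.1]
[[-0.037, 0.002, -0.001, 0, 0, -1.0, 1], [-0.037, 0, 0, 0, 0, -0.9, 1], [-0.037, 0.001, -0.001, 0, 0, -1.0, 1], [-0.037, -0.001, -0.001, 0, 0, -1.0, 1], [-0.037, -0.001, -0.001, 0, 0.1, -0.9, 1], [-0.038, -0.001, 0, -0.1, 0, -1.0, 1], [-0.037, -0.002, -0.001, 0, 0, -1.0, 1], [-0.037, -0.003, -0.001, 0, 0, -0.9, 1], [-0.037, -0.004, -0.001, 0, 0, -1.0, 1], [-0.036, -0.004, -0.001, 0, 0, -1.0, 1]]
end [ 0.6088 -0.0487  0.2003]
```

View pics/w4.png

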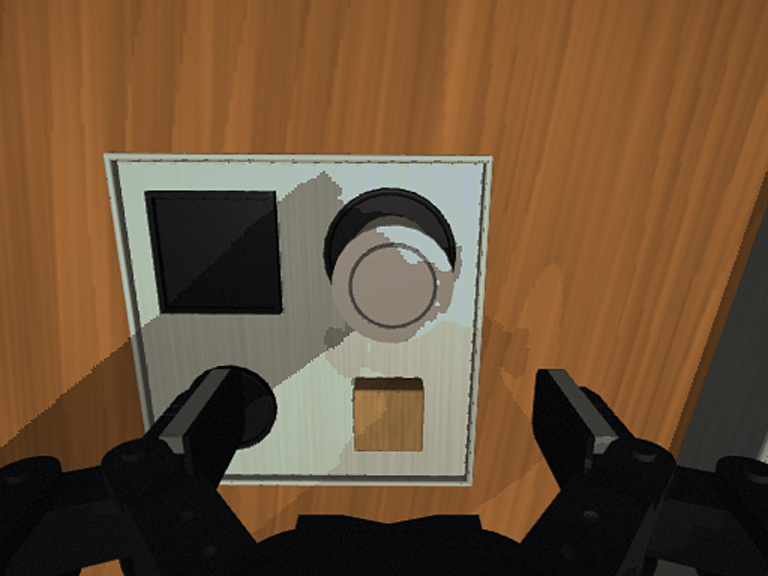

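The soup cup (lid at (391,285)) sits in the ring, lid height 0.0827 m against 0.083 expected, so it is fully down. Next the tub.

>>> move_arm(
  deltas=[
    [-0.037, 0.002, 0, 0, 0, -1.0, 1],
    [-0.037, 0, 0, 0, 0, -0.9, 1],
    [-0.037, 0.001, 0, 0, 0, -1.0, 1],
    [-0.037, -0.001, 0, 0, 0, -1.0, 1],
    [-0.037, -0.001, 0, 0, 0, -0.9, 1],
    [-0.038, -0.001, 0, 0, 0, -1.0, 1],
    [-0.037, -0.002, 0, 0, 0, -1.0, 1],
    [-0.037, -0.003, 0, 0, 0, -0.9, 1],
    [-0.037, -0.004, 0, 0, 0, -1.0, 1],
    [-0.036, -0.004, 0, 0, 0, -1.0, 1],
  ],
)

```text
clock: 10.85
position: [0.6086, -0.0497, 0.192]
ee_rot: [0.59, 0.808, -0.001, -0.0]
ft_force: [0.7, 0.2, -0.1]
grip_width: 1.001
```

>>> move_arm(
  deltas=[
    [0, 0, 0, 0, 0, 0, 1],
    [0, 0, 0, 0, 0, 0, 1],
  ],
)

```text
clock: 11.1
position: [0.6086, -0.0476, 0.1923]
ee_rot: [0.59, 0.808, -0.001, -0.0]
ft_force: [0.5, 0.7, 0.4]
grip_width: 0.996
```

```bash
python3 - <<'E'
from h import *
p,d,c=wrist('pics/w5.png');W=cloud(d,c,c['R'],c['t'])
print(lid(W,(.609,-.049),.048))
plan(.6095,-.049,.004,107.7,1,1)
E
```

```text
(4198, array([ 0.6098, -0.0475,  0.0483]), ((610.2152099609375, -48.76258850097656), (59.98103332519531, 60.02878952026367), 17.410093307495117))
11.15 [ 0.6087 -0.047   0.1926] psi 107.79 grip 1.001 F [-0.3  0.3  0.3]
[[-0.002, 0, 0.189, -0.1, 0, 0.1, 1]]
end [ 0.6091 -0.0492  0.0036]
```

View pics/w5.png

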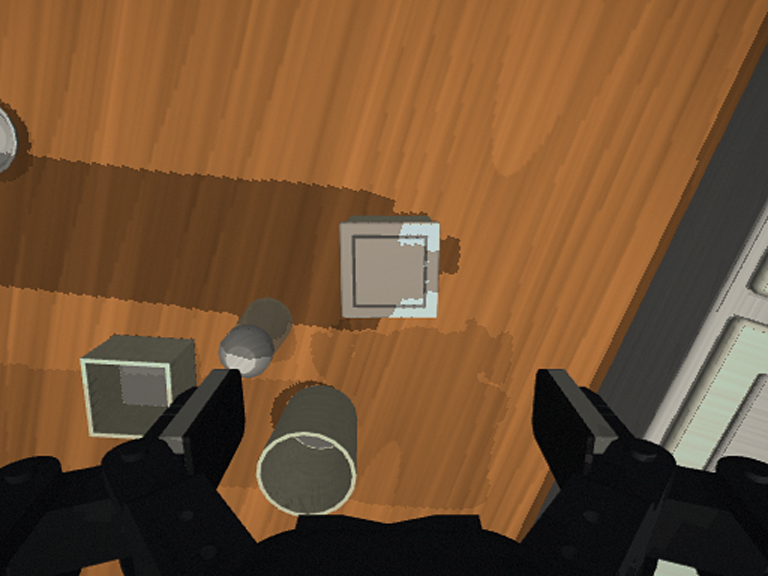

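The tub is square to the jaws at (390,270). Descending to TCP z≈0.006.

>>> move_arm(
  deltas=[
    [-0.002, 0.001, 0.04, 0, 0, 0.1, 1],
    [0, 0, 0.05, 0, 0, 0, 1],
    [0, 0, 0.04, 0, 0, 0, 1],
    [0, 0, 0.03, 0, 0, 0, 1],
    [0, 0, 0.015, 0, 0, 0, 1],
    [0, 0, 0.011, 0, 0, 0, 1],
    [0, 0, 0, 0, 0, 0, 1],
  ],
)

```text
clock: 12.02
position: [0.6107, -0.05, 0.0072]
ee_rot: [0.59, 0.807, -0.001, 0.0]
ft_force: [0.1, 0.7, 0.4]
grip_width: 1.001
```

>>> move_arm(
  deltas=[
    [0, 0, 0, 0, 0, 0, 0.4],
    [0, 0, 0, 0, 0, 0, -0.2],
    [0, 0, 0, 0, 0, 0, -1],
    [0, 0, 0, 0, 0, 0, -1],
    [0, 0, 0, 0, 0, 0, -1],
    [0, 0, 0, 0, 0, 0, -1],
  ],
  force=35,
)

```text
clock: 12.78
position: [0.6113, -0.0503, 0.0083]
ee_rot: [0.591, 0.807, -0.0, 0.001]
ft_force: [-2.1, -0.5, 6.7]
grip_width: 0.697
```

>>> move_arm(
  deltas=[
    [0, 0, -0.005, 0, 0, 0, -1],
    [0, 0, -0.015, 0, 0, 0, -1],
    [0, 0, -0.025, 0, 0, 0, -1],
    [0, 0, -0.03, 0, 0, 0, -1],
    [0, 0, -0.03, 0, 0, 0, -1],
    [0, 0, -0.01, 0, 0, 0, -1],
    [0, 0, 0, 0, 0, 0, -1],
  ],
)

```text
clock: 13.65
position: [0.6108, -0.0501, 0.1226]
ee_rot: [0.591, 0.807, -0.001, 0.001]
ft_force: [0.1, 0.2, -1.4]
grip_width: 0.7
```

```bash
python3 - <<'E'
from h import *
p,d,c=wrist('pics/w6.png')
plan(.427,.2995,.14,98,10,-1)
E
```

```text
13.7 [ 0.6103 -0.0502  0.1215] psi 107.61 grip 0.696 F [ 0.7 -0.8 -1.2]
[[0.039, -0.007, -0.002, 0, 0, 1.0, -1], [0.039, -0.007, -0.002, 0, 0, 0.9, -1], [0.038, -0.009, -0.002, 0, 0, 1.0, -1], [0.039, -0.008, -0.002, 0, 0, 0.9, -1], [0.038, -0.01, -0.001, 0, 0, 1.0, -1], [0.038, -0.01, -0.002, 0, 0.1, 1.0, -1], [0.038, -0.011, -0.002, -0.1, 0, 0.9, -1], [0.038, -0.011, -0.002, 0, 0, 1.0, -1], [0.038, -0.012, -0.002, 0, 0, 0.9, -1], [0.037, -0.013, -0.002, 0, 0, 1.0, -1]]
end [0.4269 0.2995 0.1402]
```

View pics/w6.png

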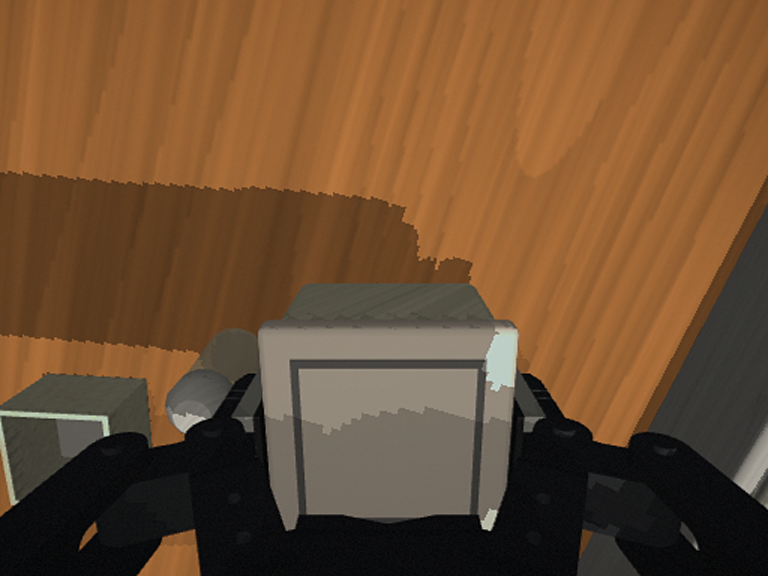

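The tub is held upright and square (lid ~(388,430)). Carrying it to the frame.

>>> move_arm(
  deltas=[
    [0.02, -0.004, -0.002, 0, 0, 0.5, -1],
    [0.04, -0.007, -0.002, 0, 0, 0.9, -1],
    [0.046, -0.01, -0.002, 0, 0, 1.0, -1],
    [0.046, -0.01, -0.002, 0, 0, 1.0, -1],
    [0.046, -0.011, -0.002, 0, 0, 1.1, -1],
    [0.046, -0.012, -0.002, 0, 0, 1.1, -1],
    [0.046, -0.013, -0.002, 0, 0, 1.1, -1],
    [0.042, -0.012, -0.002, 0, 0, 1.0, -1],
    [0.03, -0.011, -0.002, 0, 0, 1.0, -1],
    [0.02, -0.008, 0, 0, 0, 0.9, -1],
  ],
)

```text
clock: 14.95
position: [0.4223, 0.3006, 0.139]
ee_rot: [0.655, 0.756, -0.001, 0.0]
ft_force: [-0.1, -0.1, -1.3]
grip_width: 0.695
```

>>> move_arm(
  deltas=[
    [0, 0, 0, 0, 0, 0, -1],
    [0, 0, 0, 0, 0, 0, -1],
  ],
)

```text
clock: 15.2
position: [0.4247, 0.2979, 0.139]
ee_rot: [0.656, 0.755, -0.001, 0.001]
ft_force: [0.1, -0.6, -1.8]
grip_width: 0.694
```

```bash
python3 - <<'E'
from h import *
p,d,c=wrist('pics/w7.png')
np.savez('w7.npz',d=d,R=c['R'],t=c['t'])
W=cloud(d,c,c['R'],c['t'])
P=W[235:335,205:310].reshape(-1,3);k=abs(P[:,2]-np.median(P[:,2]))<.006;P=P[k];A=np.c_[P[:,:2],np.ones(len(P))];print(len(P),P.mean(0),np.linalg.lstsq(A,P[:,2],rcond=None)[0])
plan(.427,.2995,.14,98,1,-1)
E
```

```text
10451 [0.42407248 0.30492861 0.17927288] [-0.00035568 -0.00787333  0.18182451]
15.25 [0.4251 0.2976 0.1391] psi 97.97 grip 0.698 F [-0.7  0.7 -0.8]
[[0.002, 0.002, -0.001, -0.1, 0.1, 0, -1]]
end [0.4268 0.2999 0.1401]
```

View pics/w7.png

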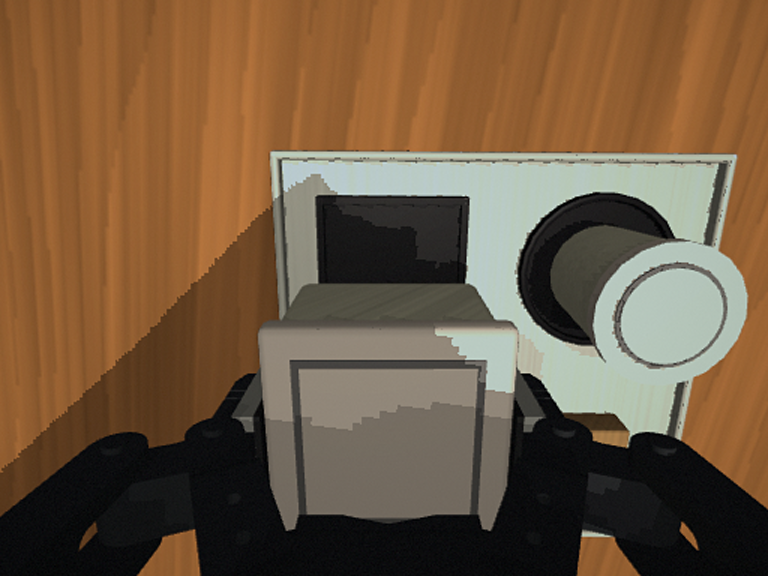

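The frame's far edge spans (316..469,196), centre 392 against tub centre 388, so a 2 mm shift fits. The tub base is 7.8 mm below TCP. Lowering.

>>> move_arm(
  deltas=[
    [0.002, 0.002, 0.02, 0, 0, 0, -1],
    [0, 0, 0.035, 0, 0, 0, -1],
    [0, 0, 0.03, 0, 0, 0, -1],
    [0, 0, 0.015, 0, 0, 0, -1],
    [0, 0, 0.012, 0, 0, 0, -1],
    [0, 0, 0.006, 0, 0, 0, -1],
    [0, 0, 0.002, 0, 0, 0, -1],
    [0, 0, 0.001, 0, 0, 0, -1],
    [0, 0, 0, 0, 0, 0, -1],
  ],
)

```text
clock: 16.38
position: [0.427, 0.3007, 0.019]
ee_rot: [0.656, 0.755, -0.0, 0.001]
ft_force: [-0.5, 0.2, -2.1]
grip_width: 0.696
```

>>> move_arm(
  deltas=[
    [0, 0, 0.001, 0, 0, 0, -1],
    [0, 0, 0, 0, 0, 0, -1],
  ],
)

```text
clock: 16.62
position: [0.4268, 0.3006, 0.0176]
ee_rot: [0.656, 0.755, -0.001, 0.001]
ft_force: [-0.6, 0.1, -1.4]
grip_width: 0.696
```

>>> move_arm(
  deltas=[
    [0, 0, 0.001, 0, 0, 0, -1],
    [0, 0, 0, 0, 0, 0, -1],
  ],
)

```text
clock: 16.88
position: [0.4267, 0.3005, 0.0165]
ee_rot: [0.656, 0.755, -0.001, 0.0]
ft_force: [-0.4, -0.6, -1.6]
grip_width: 0.696
```

>>> move_arm(
  deltas=[
    [0, 0, 0.001, 0, 0, 0, -1],
    [0, 0, 0, 0, 0, 0, -1],
  ],
)

```text
clock: 17.12
position: [0.4267, 0.3005, 0.0155]
ee_rot: [0.656, 0.755, -0.001, 0.0]
ft_force: [-0.6, 0.3, -1.2]
grip_width: 0.695
```

>>> move_arm(
  deltas=[
    [0, 0, 0.001, 0, 0, 0, -1],
    [0, 0, 0, 0, 0, 0, -1],
  ],
)

```text
clock: 17.38
position: [0.4267, 0.3006, 0.0153]
ee_rot: [0.656, 0.755, -0.001, 0.001]
ft_force: [-3.8, -3.5, 10.3]
grip_width: 0.694
```

>>> move_arm(
  deltas=[
    [0, 0, -0.001, 0, 0, 0, -1],
    [0, 0, 0, 0, 0, 0, 0.45],
    [0, 0, 0, 0, 0, 0, 0.7],
    [0, 0, 0, 0, 0, 0, 1],
    [0, 0, 0, 0, 0, 0, 1],
    [0, 0, 0, 0, 0, 0, 1],
  ],
)

```text
clock: 18.12
position: [0.4267, 0.3006, 0.0156]
ee_rot: [0.656, 0.755, -0.001, 0.0]
ft_force: [-0.5, -0.7, -0.3]
grip_width: 0.999
```

>>> move_arm(
  deltas=[
    [0, 0, -0.01, 0, 0, 0, 1],
    [0, 0, -0.03, 0, 0, 0, 1],
    [0, 0, -0.05, 0, 0, 0, 1],
    [0, 0, -0.05, 0, 0, 0, 1],
    [0, 0, -0.03, 0, 0, 0, 1],
    [0, 0, 0, 0, 0, 0, 1],
    [0, 0, 0, 0, 0, 0, 1],
  ],
)

```text
clock: 19.0
position: [0.4265, 0.3006, 0.1853]
ee_rot: [0.656, 0.755, -0.001, 0.001]
ft_force: [-0.3, 0.6, -0.2]
grip_width: 0.999
```

```bash
python3 - <<'E'
from h import *
p,d,c=wrist('pics/w8.png');W=cloud(d,c,c['R'],c['t'])
print(lid(W,(.427,.3),.055),lid(W,(.543,.316),.083))
f=lambda x,y,zz:ray((x+.5)/1.5-.5,(y+.5)/1.5-.5,c,zz)[:2].round(4)
plan(.447,-.318,.18,90,12,1)
E
```

```text
(4677, array([0.427 , 0.3038, 0.0553]), ((427.098876953125, 302.3846740722656), (60.127044677734375, 60.3651008605957), 7.918422698974609)) (5393, array([0.5443, 0.3169, 0.0827]), ((545.2928466796875, 315.57366943359375), (65.07571411132812, 66.16492462158203), 49.81178283691406))
19.05 [0.4263 0.3005 0.1849] psi 98.02 grip 1.001 F [ 1.  -0.  -0.5]
[[-0.051, -0.005, 0.001, 0, 0, 0.7, 1], [-0.052, -0.005, 0, 0, 0, 0.6, 1], [-0.051, -0.005, 0.001, 0, 0, 0.7, 1], [-0.051, -0.003, 0, 0, 0, 0.7, 1], [-0.052, -0.003, 0.001, 0, 0.1, 0.6, 1], [-0.051, -0.003, 0, 0, 0, 0.7, 1], [-0.052, -0.002, 0.001, 0, 0, 0.7, 1], [-0.052, -0.001, 0, -0.1, 0, 0.6, 1], [-0.051, -0.001, 0, 0, 0, 0.7, 1], [-0.052, 0, 0.001, 0, 0, 0.7, 1], [-0.051, 0.001, 0, 0, 0, 0.7, 1], [-0.052, 0.001, 0.001, 0, 0, 0.6, 1]]
end [ 0.4472 -0.3182  0.1798]
```

View pics/w8.png

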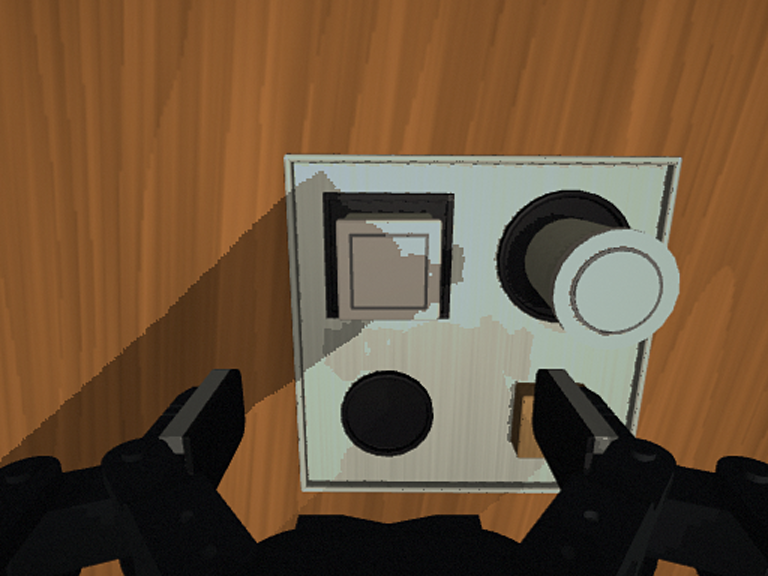

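The tub is seated (lid at (388,268), 0.0553 m against 0.055, yaw 7.9°). The small ring shows at (387,413). I'll move to the dressing cup and get the ring centre from that same picture's pose.

```bash
python3 - <<'E'
from h import *
o=manip.get_obs();c=dict(viewer.calibration('wrist'))
T=np.eye(4);T[:3,:3]=Ro.from_quat(o['ee_rot']).as_matrix();T[:3,3]=o['position'];M=T@c['T_tool_cam'];c['R']=M[:3,:3].T;c['t']=-c['R']@M[:3,3]
f=lambda x,y,zz:ray((x+.5)/1.5-.5,(y+.5)/1.5-.5,c,zz)[:2].round(4)
q=np.array([f(*k,.012) for k in [(341,413),(433,413),(387,371),(387,456)]]);print(q,q.mean(0))
E
```

```text
[[0.4091 0.182 ]
 [0.4751 0.1914]
 [0.4375 0.2197]
 [0.4471 0.1509]] [0.4422 0.186 ]
```

>>> move_arm(
  deltas=[
    [-0.051, -0.005, 0, 0, 0, 0.7, 1],
    [-0.052, -0.005, 0, 0, 0, 0.6, 1],
    [-0.051, -0.005, 0, 0, 0, 0.7, 1],
    [-0.051, -0.003, 0, 0, 0, 0.7, 1],
    [-0.052, -0.003, 0, 0, 0, 0.6, 1],
    [-0.051, -0.003, 0, 0, 0, 0.7, 1],
    [-0.052, -0.002, 0, 0, 0, 0.7, 1],
    [-0.052, -0.001, 0, 0, 0, 0.6, 1],
    [-0.051, -0.001, 0, 0, 0, 0.7, 1],
    [-0.052, 0, 0, 0, 0, 0.7, 1],
  ],
)

```text
clock: 20.3
position: [0.4432, -0.2162, 0.1855]
ee_rot: [0.699, 0.715, -0.001, -0.0]
ft_force: [1.3, -0.1, 0.5]
grip_width: 0.998
```

>>> move_arm(
  deltas=[
    [-0.051, 0.001, 0, 0, 0, 0.7, 1],
    [-0.052, 0.001, 0, 0, 0, 0.6, 1],
    [0, 0, 0, 0, 0, 0, 1],
    [0, 0, 0, 0, 0, 0, 1],
  ],
)

```text
clock: 20.8
position: [0.4473, -0.317, 0.1856]
ee_rot: [0.707, 0.707, -0.001, -0.001]
ft_force: [0.6, 0.4, -1.0]
grip_width: 1.0
```

```bash
python3 - <<'E'
from h import *
p,d,c=wrist('pics/w9.png');W=cloud(d,c,c['R'],c['t'])
print(lid(W,(.446,-.318),.044))
plan(.447,-.318,.008,90,1,1)
print(manip.get_obs()['joint_pos'])
E
```

```text
(1974, array([ 0.4471, -0.317 ,  0.0438]), ((447.0557861328125, -317.8410339355469), (45.489994049072266, 45.20219802856445), 23.4816951751709))
20.85 [ 0.4476 -0.3165  0.1859] psi 90.1 grip 1.001 F [ 0.4 -0.1  0.1]
[[-0.001, 0, 0.178, -0.1, 0, 0.1, 1]]
end [ 0.4474 -0.3176  0.0079]
[ 0.84348779  0.21735626 -0.35480843  1.71205406  0.08073971  1.22730462
  0.47080537]
```

View pics/w9.png

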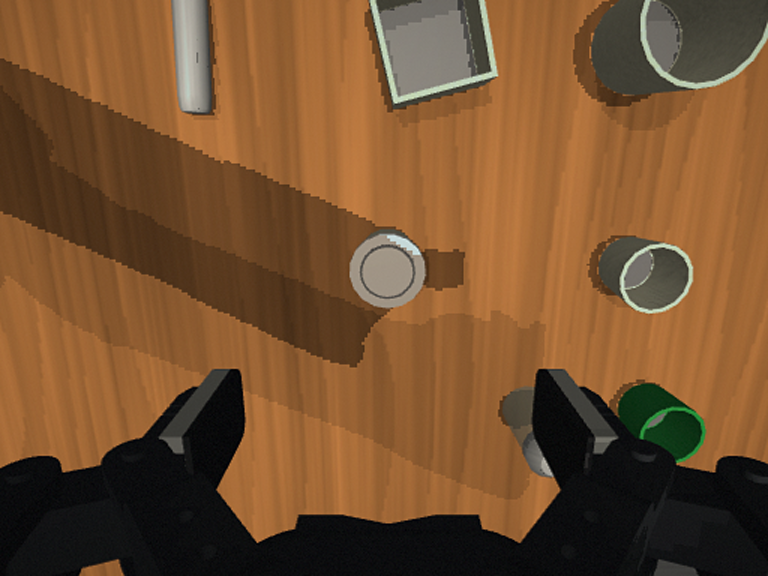

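The dressing cup's lid is at (388,270), clear around. Its measured centre is (0.447,-0.3175). Descending.

>>> move_arm(
  deltas=[
    [-0.001, 0, 0.04, 0, 0, 0, 1],
    [0, 0, 0.05, 0, 0, 0, 1],
    [0, 0, 0.04, 0, 0, 0, 1],
    [0, 0, 0.025, 0, 0, 0, 1],
    [0, 0, 0.015, 0, 0, 0, 1],
    [0, 0, 0.008, 0, 0, 0, 1],
    [0, 0, 0, 0, 0, 0, 1],
  ],
)

```text
clock: 21.72
position: [0.4478, -0.319, 0.0089]
ee_rot: [0.707, 0.707, -0.001, 0.001]
ft_force: [0.6, -0.5, -0.4]
grip_width: 0.997
```

>>> move_arm(
  deltas=[
    [0, 0, 0, 0, 0, 0, 0.4],
    [0, 0, 0, 0, 0, 0, 0.2],
    [0, 0, 0, 0, 0, 0, 0],
    [0, 0, 0, 0, 0, 0, -0.3],
    [0, 0, 0, 0, 0, 0, -1],
    [0, 0, 0, 0, 0, 0, -1],
    [0, 0, 0, 0, 0, 0, -1],
    [0, 0, 0, 0, 0, 0, -1],
  ],
  force=25,
)

```text
clock: 22.72
position: [0.4479, -0.3195, 0.0094]
ee_rot: [0.707, 0.707, -0.001, 0.001]
ft_force: [-1.1, 0.3, 5.7]
grip_width: 0.527
```

>>> move_arm(
  deltas=[
    [0, 0, -0.005, 0, 0, 0, -1],
    [0, 0, -0.015, 0, 0, 0, -1],
    [0, 0, -0.025, 0, 0, 0, -1],
    [0, 0, -0.035, 0, 0, 0, -1],
    [0, 0, -0.035, 0, 0, 0, -1],
    [0, 0, -0.015, 0, 0, 0, -1],
    [0, 0, 0, 0, 0, 0, -1],
  ],
)

```text
clock: 23.6
position: [0.4479, -0.3192, 0.1395]
ee_rot: [0.707, 0.707, -0.001, 0.001]
ft_force: [-0.4, -0.8, -1.0]
grip_width: 0.525
```

```bash
python3 - <<'E'
from h import *
p,d,c=wrist('pics/w10.png')
plan(.442,.1845,.14,98,12,-1)
E
```

```text
23.65 [ 0.4473 -0.3188  0.1383] psi 90.01 grip 0.526 F [-0.  -0.3 -0.9]
[[0.042, 0, 0, 0, 0, -0.7, -1], [0.042, 0, 0, 0, 0, -0.6, -1], [0.042, 0, -0.001, 0, 0, -0.7, -1], [0.042, 0.001, 0, 0, 0, -0.7, -1], [0.042, 0.002, 0, 0, 0, -0.6, -1], [0.042, 0.002, 0, 0, 0, -0.7, -1], [0.041, 0.002, -0.001, 0, 0.1, -0.7, -1], [0.042, 0.003, 0, 0, 0, -0.6, -1], [0.042, 0.004, 0, 0, 0, -0.7, -1], [0.042, 0.004, 0, 0, 0, -0.7, -1], [0.042, 0.004, 0, 0, 0, -0.6, -1], [0.041, 0.005, 0, 0, 0, -0.7, -1]]
end [0.4421 0.1843 0.1398]
```

View pics/w10.png

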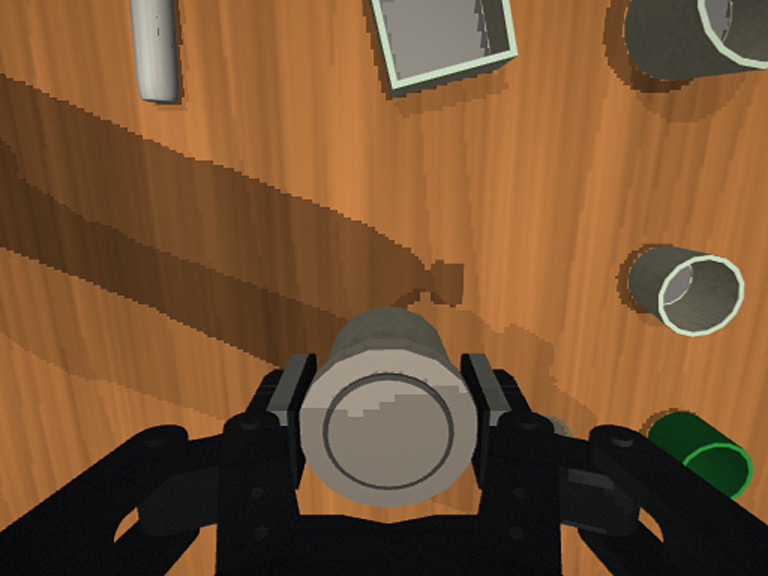

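The dressing cup is held upright (lid at (388,430)). Carrying it in two calls.

>>> move_arm(
  deltas=[
    [0.022, 0, 0, 0, 0, 0, -1],
    [0.042, 0, 0, 0, 0, -0.7, -1],
    [0.045, 0, 0, 0, 0, -0.7, -1],
    [0.045, 0.001, -0.001, 0, 0, -0.7, -1],
    [0.045, 0.002, 0, 0, 0, -0.7, -1],
    [0.045, 0.002, 0, 0, 0, -0.7, -1],
    [0.045, 0.002, -0.001, 0, 0, -0.8, -1],
    [0.045, 0.003, 0, 0, 0, -0.8, -1],
    [0.045, 0.004, 0, 0, 0, -0.8, -1],
    [0.045, 0.004, 0, 0, 0, -0.7, -1],
  ],
)

```text
clock: 24.9
position: [0.4436, 0.1078, 0.1389]
ee_rot: [0.665, 0.747, -0.001, 0.0]
ft_force: [0.0, -0.3, -0.5]
grip_width: 0.525
```

>>> move_arm(
  deltas=[
    [0.038, 0.004, 0, 0, 0, -0.7, -1],
    [0.026, 0.003, 0, 0, 0, -0.7, -1],
    [0.014, 0.002, 0, 0, 0, 0, -1],
    [0, 0, 0, 0, 0, 0, -1],
    [0, 0, 0, 0, 0, 0, -1],
  ],
)

```text
clock: 25.52
position: [0.4444, 0.1831, 0.1394]
ee_rot: [0.656, 0.754, -0.001, 0.0]
ft_force: [0.6, -0.8, 0.0]
grip_width: 0.523
```

```bash
python3 - <<'E'
from h import *
p,d,c=wrist('pics/w11.png')
W=cloud(d,c,c['R'],c['t'])
P=W[258:315,222:297].reshape(-1,3);k=abs(P[:,2]-np.median(P[:,2]))<.006;P=P[k];A=np.c_[P[:,:2],np.ones(len(P))];print(len(P),P.mean(0),np.linalg.lstsq(A,P[:,2],rcond=None)[0])
plan(.442,.1845,.14,98,1,-1)
E
```

```text
4260 [0.44489178 0.18647589 0.17429707] [-0.00243531 -0.0037528   0.17608033]
25.57 [0.4445 0.183  0.1395] psi 97.91 grip 0.527 F [-0.9  0.3 -0.2]
[[0.002, -0.002, 0, -0.1, 0.1, -0.1, -1]]
end [0.4423 0.1847 0.1395]
```

View pics/w11.png

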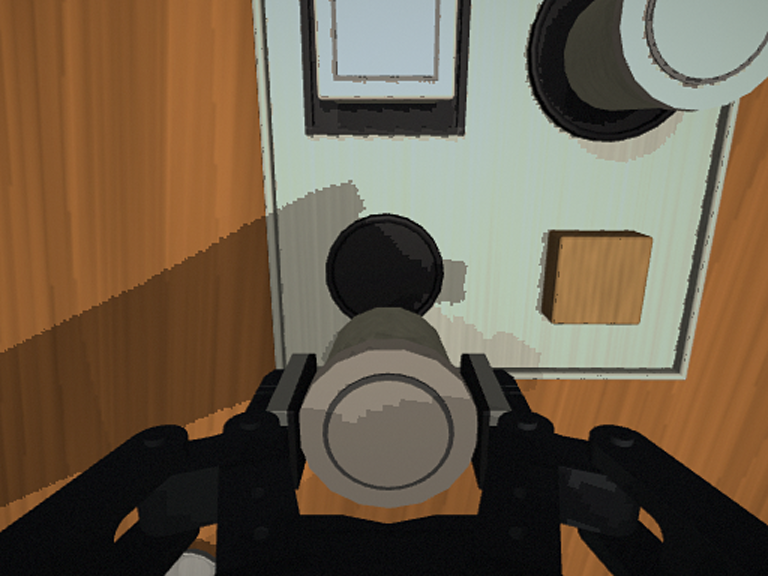

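The cup is level. The ring centre (384,270) is about 2 mm left of the cup, agreeing with the computed shift. Lowering.

>>> move_arm(
  deltas=[
    [0.002, -0.002, 0.02, 0, 0, 0, -1],
    [0, 0, 0.035, 0, 0, 0, -1],
    [0, 0, 0.03, 0, 0, 0, -1],
    [0, 0, 0.015, 0, 0, 0, -1],
    [0, 0, 0.01, 0, 0, 0, -1],
    [0, 0, 0.006, 0, 0, 0, -1],
    [0, 0, 0.003, 0, 0, 0, -1],
    [0, 0, 0, 0, 0, 0, -1],
  ],
)

```text
clock: 26.58
position: [0.4424, 0.1858, 0.0211]
ee_rot: [0.656, 0.755, -0.001, 0.001]
ft_force: [-0.7, 0.2, -0.3]
grip_width: 0.526
```

>>> move_arm(
  deltas=[
    [0, 0, 0.001, 0, 0, 0, -1],
    [0, 0, 0.001, 0, 0, 0, -1],
    [0, 0, 0, 0, 0, 0, -1],
  ],
)

```text
clock: 26.95
position: [0.4422, 0.1857, 0.0188]
ee_rot: [0.656, 0.755, -0.001, 0.001]
ft_force: [-1.2, -0.8, -0.4]
grip_width: 0.524
```

>>> move_arm(
  deltas=[
    [0, 0, 0.001, 0, 0, 0, -1],
    [0, 0, 0, 0, 0, 0, -1],
  ],
)

```text
clock: 27.2
position: [0.4421, 0.1857, 0.0177]
ee_rot: [0.656, 0.755, -0.001, 0.0]
ft_force: [0.3, 0.7, -0.9]
grip_width: 0.524
```

>>> move_arm(
  deltas=[
    [0, 0, 0.001, 0, 0, 0, -1],
    [0, 0, 0, 0, 0, 0, -1],
  ],
)

```text
clock: 27.45
position: [0.4421, 0.1857, 0.0167]
ee_rot: [0.656, 0.755, -0.001, 0.0]
ft_force: [-0.4, -0.2, -0.1]
grip_width: 0.524
```

>>> move_arm(
  deltas=[
    [0, 0, 0.001, 0, 0, 0, -1],
    [0, 0, 0, 0, 0, 0, -1],
  ],
)

```text
clock: 27.7
position: [0.4422, 0.1858, 0.0164]
ee_rot: [0.656, 0.755, -0.001, 0.001]
ft_force: [-3.3, -2.4, 11.5]
grip_width: 0.526
```

Contact at the expected height. Release and rise.

>>> move_arm(
  deltas=[
    [0, 0, -0.001, 0, 0, 0, -1],
    [0, 0, 0, 0, 0, 0, 0.1],
    [0, 0, 0, 0, 0, 0, 0.3],
    [0, 0, 0, 0, 0, 0, 0.6],
    [0, 0, 0, 0, 0, 0, 0.8],
    [0, 0, 0, 0, 0, 0, 0.8],
  ],
)

```text
clock: 28.45
position: [0.4422, 0.1857, 0.0168]
ee_rot: [0.656, 0.755, -0.001, 0.001]
ft_force: [-0.2, 0.2, 0.2]
grip_width: 0.899
```

>>> move_arm(
  deltas=[
    [0, 0, -0.01, 0, 0, 0, 0.8],
    [0, 0, -0.03, 0, 0, 0, 0.8],
    [0, 0, -0.05, 0, 0, 0, 1],
    [0, 0, -0.05, 0, 0, 0, 1],
    [-0.03, 0, -0.03, 0, 0, 0, 1],
    [-0.05, 0, 0, 0, 0, 0, 1],
    [-0.05, 0, 0, 0, 0, 0, 1],
    [-0.03, 0, 0, 0, 0, 0, 1],
    [0, 0, 0, 0, 0, 0, 1],
    [0, 0, 0, 0, 0, 0, 1],
  ],
)

```text
clock: 29.7
position: [0.4645, 0.0285, 0.1875]
ee_rot: [0.656, 0.755, -0.0, 0.001]
ft_force: [-0.6, 0.2, 0.1]
grip_width: 0.996
```

```bash
python3 - <<'E'
from h import *
p,d,c=wrist('pics/w12.png');W=cloud(d,c,c['R'],c['t'])
for a in [((.442,.185),.051),((.427,.302),.055),((.544,.316),.083)]:
    try: print(lid(W,*a,r=.05))
    except Exception as e: print(e)
p,d=viewer.camera('scene');cv2.imwrite('pics/s12.png',cv2.resize(p[:,:,::-1],(800,600)))
c=viewer.calibration('scene');W=cloud(d,c,c['R'],c['t'])
for a in [((.442,.185),.050),((.427,.302),.054),((.544,.316),.082)]: print('scene',lid(W,*a,r=.05))
p,d=viewer.camera('top');cv2.imwrite('pics/t12.png',cv2.resize(p[:,:,::-1],(800,600)))
E
```

```text
(245, array([0.4457, 0.1675, 0.0494]), ((445.7034912109375, 167.22955322265625), (30.021394729614258, 5.990988731384277), 8.792208671569824))
attempt to get argmax of an empty sequence
attempt to get argmax of an empty sequence
scene (207, array([0.4462, 0.1875, 0.0487]), ((444.5226745605469, 187.2317657470703), (44.920631408691406, 45.907135009765625), 43.846160888671875))
scene (497, array([0.4311, 0.3025, 0.0533]), ((429.7460632324219, 301.8645935058594), (62.51657485961914, 59.728187561035156), 8.059576988220215))
scene (601, array([0.5486, 0.3157, 0.081 ]), ((547.5601806640625, 315.7309265136719), (65.93547821044922, 64.82980346679688), 20.645727157592773))
```

View pics/w12.png

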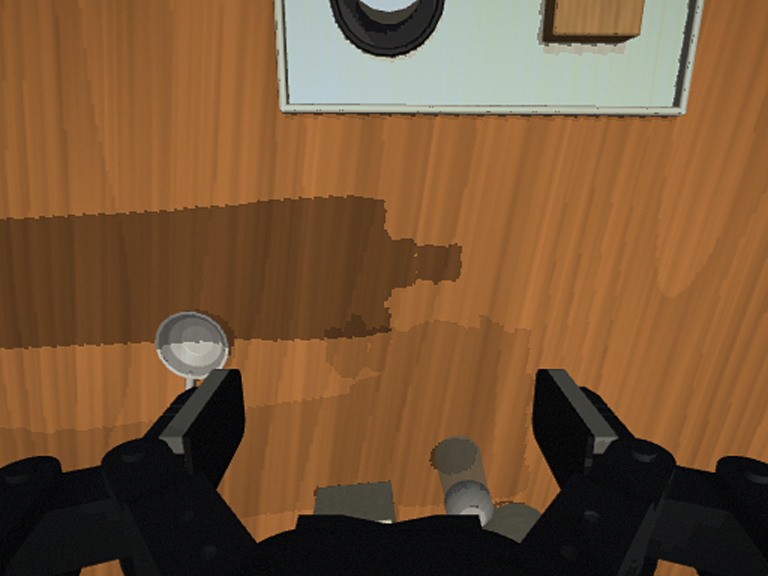

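View pics/s12.png

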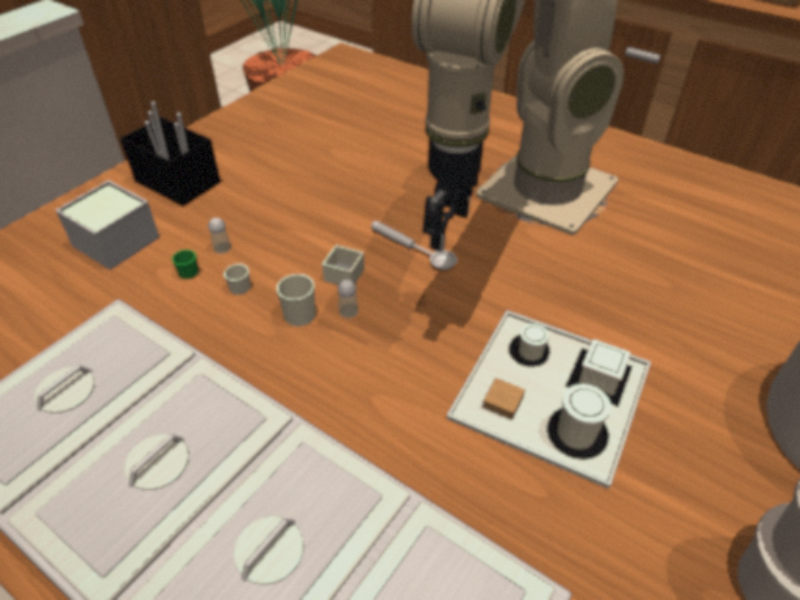

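The scene view shows the dressing cup (533,340), tub (605,365) and soup cup (585,415) all standing in their holders, with the look-alikes and shaker where they were. Lid heights fit fully seated once this camera's steady −1.5 mm bias is allowed for. Handing in.

```bash
python3 -c "
from workcell import manip
print(manip.hand_in())"
```

```text
the job is handed in; nothing more can be done
None
```

I placed the soup cup, then the side tub, then the dressing cup, each into its own holder on the tray. I lowered each one until it touched the holder floor (10–13 N), then opened the gripper. The job was handed in at about 30 s.

- **Soup cup and tub:** after release, the wrist camera read the soup lid at 82.7 mm (83 expected). It read the tub lid at 55.3 mm (55 expected), with the tub at 7.9° yaw, the same as the tray.
- **Dressing cup:** I checked this one less directly. It touched down at the expected height, and the scene camera then read its lid at 48.7 mm (51 expected). That camera read the three lids 1–2 mm low before I moved anything, so this fits a seated cup. My wrist view after release only caught the edge of its lid.
- **Everything else:** in the last scene picture the open containers, both shakers, the spoon and the brown box stand where they were.
- **Disagreement:** the cameras differed by up to about 5 mm in x. I used the wrist camera to line up each grasp, and wrist and top readings for the holders.

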